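# Make up two blood-typing kits from the bench stock

### The arm

A 7-joint arm with a two-finger parallel gripper is mounted at the origin on the work surface. World frame = base frame: x ahead of the robot, y to its left, z up, the work surface at z = 0. Lengths are in m, angles in degrees, forces in N, time in s.
With the tool pointing down it reaches from about 0.425 to 0.875 m from the base axis. Payload 4.7 kg.
Tool frame: the origin (TCP) lies midway between the tips of the shut fingers; the grasp point (between the pads) lies env.grip_point_offset behind it (env.grip_point_offset is the distance from the TCP to the grasp point, in m); z points along the fingers, y is the line along which they close (so a half turn about z gives the same grasp; the last joint's range is limited). The gripper opens to 87 mm and grips with 3 to 60 N. Pads are 19 mm wide; open, the fingers measure 117 mm over their backs; the gripper's body (75 mm by 190 mm) begins 51 mm behind the grasp point.
Start: joints at [73.516, 18.392, -4.016, 83.108, 1.295, 78.541, -3.26], TCP at [0.193, -0.621, 0.194] pointing down, gripper open.
Joint ranges: [-163.93, 163.93], [-17.29, 119.83], [-79.2, 71.16], [3.27, 140.29], [-89.18, 269.18], [5.43, 117.66], [-154.24, 154.24]. Speed limits (degrees/s): [147.25, 147.25, 180, 180, 180, 180, 180].

### API

Orientations are given as [roll, pitch, yaw] about the fixed x, y, z axes, in that order (R = Rz(yaw) Ry(pitch) Rx(roll)).
In Python, from cell import env gives the robot as it stands.
- The arm moves only by the shell command python3 -m creep 'ROWS' [FORCE]. ROWS is a JSON object of lists of equal length, an entry for each row: "translation": the shift along the tool's x, y, z in units of 0.08 m (1.0 is 0.08 m), a list of three; "turn": the turn, a rotation vector about the tool's x, y, z in units of 180 degrees (1.0 is 180 degrees), a list of three; "grip": the opening, from 0 (shut) to 1 (fully open). In form: {"translation": [[x, y, z], ...], "turn": [[ax, ay, az], ...], "grip": [grip, ...]}. A call has 1 to 5 rows; each row shifts and turns the commanded pose from where the row before left it, along the tool's axes as they then stand; what a row does not reach is not made up. A row lasts 1/8 s, in which the tool goes at most 62.5 mm and 10.7 degrees, less where a joint would pass 70% of its speed; a pose out of reach is approached as far as the arm can. A call with a number of a shift or a turn outside -1 to 1 is refused whole. A call with a gripper value outside its range is refused whole. The fingers move at their own pace and stop on an object; FORCE is the grip in N (left out, the last holds). Time passes only in rows, so rows that do not move let the fingers close. It gives the time, the measured TCP pose, the force, the opening and the grip force at its end, in the units of the state.
- env.get_obs(): the state, without advancing time (a new reading comes with each control period).
- env.read_camera(name): name is "scene" or "top" or "wrist"; returns a dict with "frame" (420x560x3 uint8, red, green, blue), "z_map" (420x560 float32, m along the optical axis (not along the pixel's ray), 0 where there is no reading), "K" (3x3 intrinsics, pixels), "D" ([k1, k2, p1, p2, k3] as OpenCV has them; the pictures are not rectified), "rvec" (rotation vector, rad) and "tvec" (3), from world to camera coordinates, as OpenCV has them. Camera axes: x right, y down, z forward; pixel columns grow to the right and rows downward; lengths in m; the calibration is good to about 2 mm. A picture is of the moment at which its call begins.
- env.sign_off(): hands the job in; it is judged then, once.
The state is a dict: "time_s": time; "qpos": joint angles; "joint_velocities": joint speeds; "effort": joint torques, N m; "tool_pos": TCP position; "tool_rot": TCP orientation; "force": force on the tool from outside, world axes, zero at the start; "wrist_torque": the same for the moment, N m; "grip_width": finger opening in m; "grasp_force": force on a finger pad.
Only numpy, scipy, OpenCV 4.12 (cv2) and the standard library are available. Lean on these libraries where they do the work, as an engineer would, in place of code of your own. Each camera call takes 0.05 s, during which the arm holds its last target. There are 200 camera calls.

### The job

Make up two kits from the stock on the bench. Blue tray: stand the steel cup in the wide bay with the pink beaker nested upright inside it, and the red-capped vial upright in the narrow bay; yellow tray: lay the slide box flat in the wide bay, label up, and stand the green-capped vial upright in the narrow bay. Set the glass vials down, do not drop them, and leave the blue- and yellow-capped vials and the petri dish where they are.

Things in the scene. Friction and masses are not known exactly. Their poses are not given: they have to be found in the camera images.
- tray_blue: Blue kit tray, fixed, 188 x 108, floor 3 thick, walls and white divider 12 high, 4 thick. Origin: centre of its underside; x runs along its length. The divider leaves a wide bay on the -x side (110 x 100 inside, centre at x = -35, y = 0) and a narrow bay on the +x side (66 x 100 inside, centre at x = +57, y = 0). For the cup with the beaker in it (wide bay) and the red-capped vial (narrow bay). (mm)
- tray_yellow: Yellow kit tray, fixed, 188 x 108, floor 3 thick, walls and white divider 12 high, 4 thick. Origin: centre of its underside; x runs along its length. The divider leaves a wide bay on the -x side (110 x 100 inside, centre at x = -35, y = 0) and a narrow bay on the +x side (66 x 100 inside, centre at x = +57, y = 0). For the slide box (wide bay) and the green-capped vial (narrow bay). (mm)
- cup_mid (a point): Low open round steel cup, 66 outer diameter, 42 high, straight wall 3 thick, inner diameter 60, floor 4 thick. This point is its centre, half-way up (21 above its underside); z up along its axis. (mm)
- beaker_mid (a point): Tall narrow open pink plastic beaker, 40 outer diameter, 80 high, straight wall 3 thick. This point is its centre, half-way up (40 above its underside); z up along its axis. Standing in the cup its upper 42 stick out above the cup's rim; the gap all round is 10, too narrow for fingers, so hold it by its upper part. (mm)
- slidebox_mid (a point): Closed orange box of microscope slides lying flat, 84 (its x) by 36 (its y), 34 high, with a white label on top and a dark seam; it does not open. This point is its centre, half-way up (17 above its underside); z up. (mm)
- vial_red_mid (a point): Closed glass dropper vial with a red screw cap and a paper label, standing upright on the bench: 28 diameter, 70 high (amber body to 46, coloured cap above, same diameter). This point is its centre, half-way up (35 above its underside); z up along its axis. Goes to the blue tray. (mm)
- vial_green_mid (a point): Closed glass dropper vial with a green screw cap and a paper label, standing upright on the bench: 28 diameter, 70 high (amber body to 46, coloured cap above, same diameter). This point is its centre, half-way up (35 above its underside); z up along its axis. Goes to the yellow tray. (mm)
- vial_blue_mid (a point): Closed glass dropper vial with a blue screw cap and a paper label, standing upright on the bench: 28 diameter, 70 high (amber body to 46, coloured cap above, same diameter). This point is its centre, half-way up (35 above its underside); z up along its axis. Not wanted: leave it alone. (mm)
- vial_yellow_mid (a point): Closed glass dropper vial with a yellow screw cap and a paper label, standing upright on the bench: 28 diameter, 70 high (amber body to 46, coloured cap above, same diameter). This point is its centre, half-way up (35 above its underside); z up along its axis. Not wanted: leave it alone. (mm)
- dish_mid (a point): Closed green-tinted petri dish, 61 diameter, 15 high. Not wanted: leave it alone. This point is its centre, half-way up (7.5 above the bench). (mm)
Mind the look-alikes: they are no part of the job. Several things have the shape of the tray_yellow; the one meant has the colours described above.

How it is judged (in metres and radians):
At the end, for the whole second after the job is handed in: Blue tray: cup upright on the wide bay's floor, beaker on the cup's floor within 14 mm of its centre, red-capped vial in the narrow bay. Yellow tray: slide box flat, label up, in the wide bay, green-capped vial in the narrow bay. Heights within 4 mm, tilt under 0.12 rad, all at rest (x of cup_mid in the frame of tray_blue between -0.065 and -0.005 m and y of cup_mid in the frame of tray_blue between -0.03 and 0.03 m and z of cup_mid in the frame of tray_blue between 0.02 and 0.028 m and angle between each of cup_mid, vial_red_mid, slidebox_mid, vial_green_mid, beaker_mid's own z axis and vertical below 0.12 rad and x of vial_red_mid in the frame of tray_blue between 0.032 and 0.082 m and y of vial_red_mid in the frame of tray_blue between -0.042 and 0.042 m and z of vial_red_mid in the frame of tray_blue between 0.034 and 0.042 m and x of slidebox_mid in the frame of tray_yellow between -0.077 and 0.007 m and y of slidebox_mid in the frame of tray_yellow between -0.037 and 0.037 m and z of slidebox_mid in the frame of tray_yellow between 0.016 and 0.024 m and x of vial_green_mid in the frame of tray_yellow between 0.032 and 0.082 m and y of vial_green_mid in the frame of tray_yellow between -0.042 and 0.042 m and z of vial_green_mid in the frame of tray_yellow between 0.034 and 0.042 m and z of beaker_mid in the frame of cup_mid between 0.019 and 0.027 m and horizontal distance between beaker_mid and cup_mid below 0.014 m and linear speed of each of cup, beaker, vial_red, slidebox, vial_green below 0.02 m/s); the robot touches nothing.
It fails at once if a blue- or yellow-capped vial or the petri dish was shifted by more than 20 mm, or one of those vials tipped over (distance of any of vial_blue_mid, vial_yellow_mid, dish_mid from where it was at the start of the episode above 0.02 m or angle between any of vial_blue_mid, vial_yellow_mid's own z axis and vertical above 0.5 rad).
It fails at once if a glass vial was dropped (falling freely faster than 0.75 m/s, about 30 mm of fall) ((linear speed of vial_red above 0.75 m/s and contact force between vial_red and the arm below 0.05 N and contact force between vial_red and the fingers below 0.05 N) or (linear speed of vial_green above 0.75 m/s and contact force between vial_green and the arm below 0.05 N and contact force between vial_green and the fingers below 0.05 N)).
It also fails if it takes over 122 s, if anything falls off the work surface, if the arm or the gripper's body presses on something with over 40 N, if the wrist force passes 120 N, or if a joint passes its speed limit or range.

## Working session

There is one attempt and no reset: what is moved stays moved. The work goes in short steps, Python scripts to look and compute and a shell command to move; the robot and the scene stay as the last step left them, time stands still between calls to the robot, and variables do not carry over. Pictures are saved under pics/ and viewed, at most 14 in all, crops included, and the job is handed in when it is done.

```bash
ls; mkdir -p pics
cat > h.py <<'E'
import numpy as np, cv2
from cell import env
from scipy.spatial.transform import Rotation as Rn
def shot(name, fn=None):
    c=env.read_camera(name)
    if fn: cv2.imwrite('pics/'+fn, c['frame'][:,:,::-1])
    return c
def ray(c,uv,z):
    "pixels -> world points on plane z"
    uv=np.asarray(uv,float).reshape(-1,1,2)
    n=cv2.undistortPoints(uv,c['K'],c['D']).reshape(-1,2)
    R=cv2.Rodrigues(np.asarray(c['rvec'],float))[0]; t=np.ravel(c['tvec'])
    o=-R.T@t; d=np.c_[n,np.ones(len(n))]@R
    return o+d*((z-o[2])/d[:,2])[:,None]
def cloud(c):
    "world xyz for all pixels"
    h,w=c['z_map'].shape
    u,v=np.meshgrid(np.arange(w),np.arange(h))
    n=cv2.undistortPoints(np.stack([u,v],-1).reshape(-1,1,2).astype(float),c['K'],c['D']).reshape(-1,2)
    R=cv2.Rodrigues(np.asarray(c['rvec'],float))[0]; t=np.ravel(c['tvec'])
    z=c['z_map'].ravel()[:,None]
    P=(np.c_[n,np.ones(len(n))]*z-t)@R
    P[z[:,0]==0]=np.nan
    return P.reshape(h,w,3)
E
python3 - <<'E'
from h import *
print(env.get_obs(), env.grip_point_offset)
for n in ('top','scene'):
    c=shot(n,n+'0.png'); R=cv2.Rodrigues(np.asarray(c['rvec'],float))[0]; print(n,-R.T@np.ravel(c['tvec']),R[2],c['K'])
E
```

```text
pics
{'time_s': 0.0, 'qpos': array([73.51550675, 18.43982106, -4.01711545, 83.17558678,  1.29700715,
       78.53891761, -3.26177736]), 'joint_velocities': array([ 0.00856926, -0.07649669, -0.01726982, -0.05332554, -0.00485044,
        0.05516903, -0.08410365]), 'effort': array([ 3.74149386e-04, -4.91297150e+01, -4.03531976e-01, -3.12536681e+01,
       -6.37151767e-02,  4.38858045e-02,  1.98449525e-04]), 'tool_pos': array([ 0.1929845 , -0.62005958,  0.19284715]), 'tool_rot': array([-1.79891035e+02,  7.14763813e-03,  1.72943913e+01]), 'force': array([-0.70415926,  0.2185162 ,  0.39898673]), 'wrist_torque': array([0.06947623, 0.02133701, 0.05627364]), 'grasp_force': 0.0, 'grip_width': 0.08705167479179124} 0.0187
top [ 0.28095264 -0.08227883  1.42850217] [ 0.19774685  0.00733442 -0.98022568] [[461.40970794   0.         275.78284732]
 [  0.         461.40970794 208.69493943]
 [  0.           0.           1.        ]]
scene [1.36066176 0.00472178 0.58490469] [-0.82390697 -0.10743104 -0.55644934] [[395.98075735   0.         279.55096454]
 [  0.         395.98075735 206.59188418]
 [  0.           0.           1.        ]]
```

View pics/top0.png

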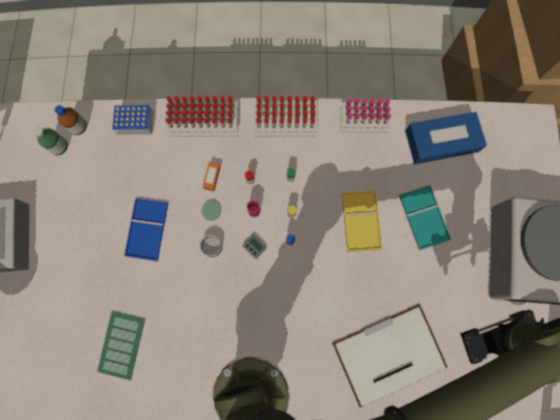

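View pics/scene0.png

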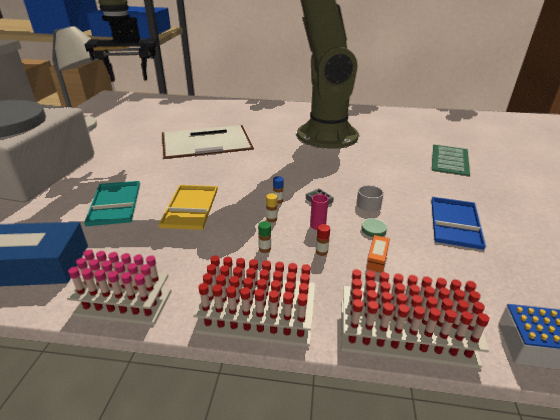

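```bash
cat > m.py <<'E'
from h import *
c=shot('top'); P=cloud(c); hsv=cv2.cvtColor(c['frame'],cv2.COLOR_RGB2HSV)
def near(p,r): 
    v,u=np.mgrid[:420,:560]; return np.hypot(u-p[0],v-p[1])<r
def obj(n,p,r,z0,z1,hue=None):
    m=near(p,r)&(P[...,2]>z0)&(P[...,2]<z1)
    if hue: m&=(hsv[...,1]>90)&(((hsv[...,0].astype(int)-hue[0])%180)<=(hue[1]-hue[0])%180)
    q=P[m]
    if len(q)<3: print(n,'few',len(q)); return
    (x,y),rad=cv2.minEnclosingCircle(q[:,:2].astype(np.float32))
    rc=cv2.minAreaRect(q[:,:2].astype(np.float32))
    print(n,len(q),'mean',q.mean(0).round(4),'circ',round(x,4),round(y,4),round(rad,4),'rect',np.round(rc[0],4),np.round(rc[1],4),round(rc[2],1),'z95',np.percentile(q[:,2],95).round(4))
for n,p in dict(red=(250,176),green=(291,173),yellow=(292,210),blue=(290,239)).items(): obj(n,p,10,.06,.09)
obj('beaker',(254,209),14,.07,.09); obj('cup',(212,243),16,.035,.06)
obj('dish',(212,210),14,.01,.03); obj('box',(211,176),18,.028,.05); obj('thing',(254,245),16,.006,.08)
for n,p,h in (('blueT',(147,229),(105,130)),('yelT',(361,221),(18,35))):
    m=near(p,42)&(hsv[...,1]>120)&(hsv[...,0]>h[0])&(hsv[...,0]<h[1])
    k=cv2.findContours(m.astype(np.uint8),0,2)[0]; k=max(k,key=cv2.contourArea).reshape(-1,2)
    w=ray(c,k,.010)[:,:2].astype(np.float32); rc=cv2.minAreaRect(w); b=cv2.boxPoints(rc)
    print(n,np.round(rc[0],4),np.round(rc[1],4),rc[2]); print(b.round(3).tolist())
    wm=near(p,25)&(hsv[...,1]<70)&(hsv[...,2]>130); v,u=np.nonzero(wm); d=ray(c,np.c_[u,v],.015); print(' divider',len(u),np.median(d,0))
E
python3 m.py
```

```text
red 70 mean [0.6623 0.0122 0.0695] circ 0.6632 0.0119 0.0142 rect [0.6632 0.0121] [0.0267 0.0249] 32.7 z95 0.0743
green 68 mean [ 0.6716 -0.1171  0.0695] circ 0.6724 -0.1172 0.0143 rect [ 0.6729 -0.118 ] [0.0247 0.0263] 90.0 z95 0.0748
yellow 72 mean [ 0.5528 -0.1186  0.0691] circ 0.5534 -0.1191 0.0141 rect [ 0.553  -0.1186] [0.0264 0.0251] 63.5 z95 0.0736
blue 70 mean [ 0.4662 -0.115   0.0696] circ 0.4664 -0.1155 0.014 rect [ 0.4658 -0.1149] [0.0239 0.0262] 89.7 z95 0.0745
beaker 48 mean [ 0.5614 -0.0013  0.0789] circ 0.5613 -0.0014 0.0197 rect [ 0.5611 -0.001 ] [0.0364 0.0374] 89.5 z95 0.0829
cup 75 mean [0.4476 0.129  0.0419] circ 0.4472 0.1274 0.0326 rect [0.4474 0.1267] [0.0622 0.0614] 5.4 z95 0.0465
dish 265 mean [0.5609 0.133  0.0157] circ 0.5606 0.1342 0.0303 rect [0.561  0.1329] [0.0583 0.0554] 46.0 z95 0.0202
box 277 mean [0.6689 0.1341 0.0345] circ 0.6698 0.1362 0.0438 rect [0.6699 0.1337] [0.034  0.0862] 78.2 z95 0.0393
thing 330 mean [ 0.4485 -0.0048  0.0177] circ 0.4527 -0.005 0.0491 rect [ 0.449  -0.0012] [0.0866 0.0829] 76.4 z95 0.0236
blueT [0.4634 0.3415] [0.1033 0.1068] 82.47901916503906
[[0.40400001406669617, 0.296999990940094], [0.5099999904632568, 0.28299999237060547], [0.5230000019073486, 0.38600000739097595], [0.4169999957084656, 0.4000000059604645]]
 divider 454 [0.5028547  0.28688934 0.015     ]
yelT [ 0.4936 -0.3424] [0.1104 0.1051] 4.330483436584473
[[0.4350000023841858, -0.2939999997615814], [0.44200000166893005, -0.39899998903274536], [0.5529999732971191, -0.39100000262260437], [0.5450000166893005, -0.28600001335144043]]
 divider 358 [ 0.52852062 -0.35902842  0.015     ]
```

```bash
python3 -m creep '{"translation":[[0,0,0],[0,0,0],[0.5,-0.5,0],[0.5,-0.5,0],[0.5,-0.5,0]],"turn":[[0,0,0.048],[0,0,0.048],[0,0,0],[0,0,0],[0,0,0]],"grip":[0.65,0.65,0.65,0.65,0.65]}' 15
python3 -m creep '{"translation":[[0.5,-0.5,0],[0.5,-0.5,0],[0.5,-0.5,0],[0.5,-0.5,0],[0,0,0]],"turn":[[0,0,0],[0,0,0],[0,0,0],[0,0,0],[0,0,0]],"grip":[0.65,0.65,0.65,0.65,0.65]}'
```

```text
time_s: 0.78
tool_pos: [0.3142, -0.4991, 0.1936]
tool_rot: [-180.0, 0.0, -0.0]
force: [1.5, -0.0, 0.2]
grip_width: 0.0572
grasp_force: 0.0
time_s: 1.4
tool_pos: [0.4773, -0.3346, 0.1938]
tool_rot: [-179.9, -0.1, 0.6]
force: [-0.5, -0.4, -0.4]
grip_width: 0.0563
grasp_force: 0.0
```

```bash
cat > d.py <<'E'
# print tool-axis units needed to reach x y z yaw from the measured pose
import sys; from h import *
o=env.get_obs(); R=Rn.from_euler('xyz',o['tool_rot'],degrees=True)
g=np.array([float(a) for a in sys.argv[1:4]]); yaw=float(sys.argv[4]) if len(sys.argv)>4 else 0
T=Rn.from_euler('xyz',[180,0,yaw],degrees=True)
print('pos',o['tool_pos'].round(4),'rot',o['tool_rot'].round(2),'units',(R.inv().apply(g-o['tool_pos'])/.08).round(3),'turn',((R.inv()*T).as_rotvec()/np.pi).round(4))
E
python3 d.py .672 -.1175 .15
```

```text
pos [ 0.4773 -0.3346  0.1938] rot [-1.7985e+02 -1.0000e-01  6.0000e-01] units [ 2.461 -2.687  0.559] turn [-0.0008 -0.0005  0.0033]
```

```bash
python3 -m creep '{"translation":[[0.5,-0.54,0],[0.5,-0.54,0],[0.5,-0.54,0],[0.5,-0.54,0],[0.49,-0.54,0]],"turn":[[0,0,0],[0,0,0],[0,0,0],[0,0,0],[0,0,0]],"grip":[0.65,0.65,0.65,0.65,0.65]}'
python3 -m creep '{"translation":[[0,0,0.3],[0,0,0]],"turn":[[0,0,0],[0,0,0]],"grip":[0.65,0.65]}'
python3 d.py .672 -.1175 .03
python3 - <<'E'
from h import *
c=shot('wrist','w1.png'); print(c['K'][0,0]); P=cloud(c); q=P[(P[...,2]>.063)&(P[...,2]<.08)]; q=q[np.hypot(q[:,0]-.672,q[:,1]+.117)<.03]
print(len(q)); 
if len(q): print(cv2.minEnclosingCircle(q[:,:2].astype(np.float32)), q.mean(0))
E
```

```text
time_s: 2.02
tool_pos: [0.6729, -0.125, 0.1936]
tool_rot: [179.9, 0.0, -0.1]
force: [0.2, -0.1, -0.7]
grip_width: 0.0566
grasp_force: 0.0
time_s: 2.28
tool_pos: [0.6704, -0.1254, 0.167]
tool_rot: [180.0, 0.3, 0.0]
force: [-0.7, 0.4, -0.4]
grip_width: 0.0563
grasp_force: 0.0
pos [ 0.6704 -0.1254  0.167 ] rot [179.99   0.32   0.  ] units [ 0.029 -0.099  1.712] turn [0.0001 0.0018 0.    ]
361.6934127211765
882
((0.6715974807739258, -0.1181291863322258), 0.01402698177844286) [ 0.67246593 -0.11803695  0.0691983 ]
```

View pics/w1.png

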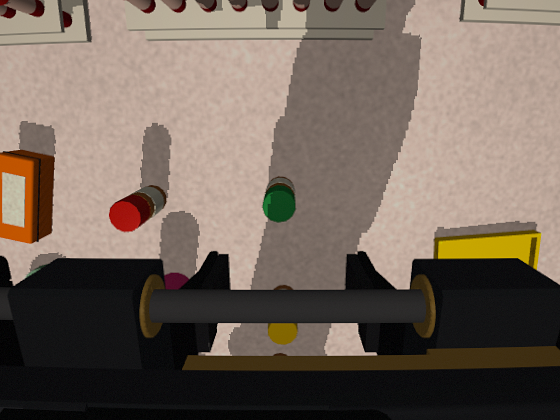

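The picture shows the green cap at about (280, 203) between the fingers, and the wrist depth confirms the top view to within 1 mm. I'll go down and grip.

```bash
python3 -m creep '{"translation":[[0.02,-0.1,0.3],[0,0,0.5],[0,0,0.5],[0,0,0.4],[0,0,0]],"turn":[[0,0,0],[0,0,0],[0,0,0],[0,0,0],[0,0,0]],"grip":[0.65,0.65,0.65,0.65,0.65]}'
python3 -m creep '{"translation":[[0,0,0],[0,0,0],[0,0,0],[0,0,0],[0,0,0]],"turn":[[0,0,0],[0,0,0],[0,0,0],[0,0,0],[0,0,0]],"grip":[0.2,0.2,0.2,0.2,0.2]}' 15
python3 -m creep '{"translation":[[0,0,-0.2],[0,0,-0.4],[0,0,-0.4],[0,0,-0.2],[0,0,0]],"turn":[[0,0,0],[0,0,0],[0,0,0],[0,0,0],[0,0,0]],"grip":[0.2,0.2,0.2,0.2,0.2]}'
python3 d.py .585 -.3355 .12
cat > t.py <<'E'
from h import *
# trays from the top view: all walls/floor of the colour, largest blobs joined, in world at z=.012
c=shot('top'); hsv=cv2.cvtColor(c['frame'],cv2.COLOR_RGB2HSV); v,u=np.mgrid[:420,:560]
for n,p,h in (('blue',(147,229),(105,130)),('yellow',(361,221),(18,35))):
    m=((np.hypot(u-p[0],v-p[1])<45)&(hsv[...,1]>120)&(hsv[...,0]>h[0])&(hsv[...,0]<h[1])).astype(np.uint8)
    ks=[k.reshape(-1,2) for k in cv2.findContours(m,0,2)[0] if cv2.contourArea(k)>60]
    for k in ks+[np.vstack(ks)]:
        r=cv2.minAreaRect(ray(c,k,.01)[:,:2].astype(np.float32)); print(n,np.round(r[0],4),np.round(r[1],4),round(r[2],1))
E
python3 t.py
```

```text
time_s: 2.95
tool_pos: [0.6714, -0.1188, 0.032]
tool_rot: [180.0, 0.3, -0.1]
force: [0.4, -0.6, 0.2]
grip_width: 0.0568
grasp_force: 0.0
time_s: 3.58
tool_pos: [0.6745, -0.1167, 0.0348]
tool_rot: [180.0, -0.1, 0.0]
force: [-0.4, -0.5, 3.5]
grip_width: 0.0272
grasp_force: 15.0
time_s: 4.2
tool_pos: [0.6747, -0.1165, 0.1314]
tool_rot: [180.0, -0.1, 0.0]
force: [-0.0, 0.7, -0.3]
grip_width: 0.0272
grasp_force: 15.0
pos [ 0.6747 -0.1165  0.1314] rot [ 1.7997e+02 -1.4000e-01  1.0000e-02] units [-1.122  2.737  0.141] turn [ 0.0002 -0.0008  0.0001]
blue [0.4634 0.3415] [0.1033 0.1067] 82.4
blue [0.5592 0.3288] [0.1049 0.0654] 81.6
blue [0.501  0.3366] [0.1046 0.1824] 82.3
yellow [ 0.4936 -0.3424] [0.1099 0.1049] 4.1
yellow [ 0.5913 -0.3348] [0.0662 0.1047] 4.5
yellow [ 0.5316 -0.3396] [0.186  0.1051] 4.4
```

```bash
python3 -m creep '{"translation":[[-0.18,0.45,0],[-0.27,0.68,0],[-0.27,0.68,0],[-0.27,0.68,0],[-0.09,0.24,0]],"turn":[[0,0,0],[0,0,0],[0,0,0],[0,0,0],[0,0,0]],"grip":[0.2,0.2,0.2,0.2,0.2]}'
python3 -m creep '{"translation":[[0,0,0.4],[0,0,0.4],[0,0,0.2],[0,0,0],[0,0,0]],"turn":[[0,0,0],[0,0,0],[0,0,0],[0,0,0],[0,0,0]],"grip":[0.2,0.2,0.2,0.2,0.2]}'
python3 d.py .588 -.335 .038
```

```text
time_s: 4.88
tool_pos: [0.5833, -0.3405, 0.1276]
tool_rot: [179.9, 0.3, -0.4]
force: [-0.1, 0.1, -0.2]
grip_width: 0.0269
grasp_force: 15.0
time_s: 5.5
tool_pos: [0.5886, -0.335, 0.0511]
tool_rot: [180.0, -0.1, 0.0]
force: [0.9, -0.6, 0.0]
grip_width: 0.0269
grasp_force: 15.0
pos [ 0.5886 -0.335   0.0511] rot [ 1.7995e+02 -1.0000e-01  4.0000e-02] units [-0.007 -0.     0.164] turn [ 0.0003 -0.0005  0.0002]
```

```bash
python3 -m creep '{"translation":[[0,0,0.08],[0,0,0.04],[0,0,0.02],[0,0,0],[0,0,0]],"turn":[[0,0,0],[0,0,0],[0,0,0],[0,0,0],[0,0,0]],"grip":[0.2,0.2,0.2,0.2,0.2]}'
python3 -m creep '{"translation":[[0,0,0.02],[0,0,0.01],[0,0,0]],"turn":[[0,0,0],[0,0,0],[0,0,0]],"grip":[0.2,0.2,0.2]}'
```

```text
time_s: 6.12
tool_pos: [0.5876, -0.335, 0.0389]
tool_rot: [180.0, -0.0, 0.0]
force: [-0.8, 0.1, -0.8]
grip_width: 0.027
grasp_force: 15.0
time_s: 6.5
tool_pos: [0.5885, -0.3354, 0.0378]
tool_rot: [179.9, -0.1, 0.0]
force: [0.3, 0.8, 4.2]
grip_width: 0.0272
grasp_force: 15.0
```

```bash
python3 -m creep '{"translation":[[0,0,0],[0,0,0],[0,0,0],[0,0,0]],"turn":[[0,0,0],[0,0,0],[0,0,0],[0,0,0]],"grip":[0.36,0.4,0.5,0.6]}'
python3 -m creep '{"translation":[[0,0,-0.3],[0,0,-0.5],[0,0,-0.5],[0,0,-0.2],[0,0,0]],"turn":[[0,0,0],[0,0,0],[0,0,0],[0,0,0],[0,0,0]],"grip":[0.6,0.65,0.65,0.65,0.65]}'
python3 d.py .670 .134 .158 -11.8
python3 - <<'E'
from h import *
c=shot('top'); P=cloud(c); q=P[(P[...,2]>.06)&(P[...,2]<.085)]; q=q[np.hypot(q[:,0]-.588,q[:,1]+.335)<.05]
print(len(q), cv2.minEnclosingCircle(q[:,:2].astype(np.float32)) if len(q) else 0, q.mean(0))
E
```

```text
time_s: 7.0
tool_pos: [0.5873, -0.3349, 0.036]
tool_rot: [-180.0, 0.0, 0.0]
force: [0.3, -0.3, 0.4]
grip_width: 0.0463
grasp_force: 0.0
time_s: 7.62
tool_pos: [0.588, -0.3352, 0.157]
tool_rot: [179.9, -0.1, 0.0]
force: [0.5, -0.7, -1.5]
grip_width: 0.0566
grasp_force: 0.0
pos [ 0.588  -0.3352  0.157 ] rot [ 1.7994e+02 -8.0000e-02  1.0000e-02] units [ 1.027 -5.865 -0.017] turn [ 0.0003 -0.0005  0.0656]
40 ((0.5857840180397034, -0.33528244495391846), 0.013802719302475452) [ 0.58418618 -0.33103671  0.07158877]
```

```bash
python3 -m creep '{"translation":[[0.11,-0.65,0],[0.11,-0.65,0],[0.11,-0.65,0],[0.11,-0.65,0],[0.11,-0.65,0]],"turn":[[0,0,0],[0,0,0],[0,0,0],[0,0,0],[0,0,0]],"grip":[0.7,0.7,0.7,0.7,0.7]}'
python3 -m creep '{"translation":[[0.11,-0.65,0],[0.12,-0.65,0],[0.12,-0.65,0],[0.12,-0.66,0],[0,0,0]],"turn":[[0,0,0],[0,0,0],[0,0,0],[0,0,0.033],[0,0,0.033]],"grip":[0.7,0.7,0.7,0.7,0.7]}'
python3 -m creep '{"translation":[[0,0,0.3],[0,0,0.2],[0,0,0]],"turn":[[0,0,0],[0,0,0],[0,0,0]],"grip":[0.7,0.7,0.7]}'
python3 d.py .670 .134 .012 -11.8
python3 - <<'E'
from h import *
c=shot('wrist','w2.png'); P=cloud(c); q=P[(P[...,2]>.03)&(P[...,2]<.042)]; q=q[np.hypot(q[:,0]-.67,q[:,1]-.134)<.06]
print(len(q),cv2.minAreaRect(q[:,:2].astype(np.float32)), q.mean(0))
E
```

```text
time_s: 8.3
tool_pos: [0.6301, -0.0733, 0.1537]
tool_rot: [-180.0, 0.2, 0.0]
force: [0.3, -0.3, 0.2]
grip_width: 0.0612
grasp_force: 0.0
time_s: 8.93
tool_pos: [0.6664, 0.1417, 0.1532]
tool_rot: [-179.8, 0.3, -11.5]
force: [-0.1, -0.5, 0.5]
grip_width: 0.061
grasp_force: 0.0
time_s: 9.3
tool_pos: [0.6671, 0.133, 0.113]
tool_rot: [179.9, 0.3, -11.9]
force: [-0.6, -0.0, -0.1]
grip_width: 0.0611
grasp_force: 0.0
pos [0.6671 0.133  0.113 ] rot [179.87   0.3  -11.88] units [ 0.04  -0.022  1.262] turn [ 0.0007  0.0017 -0.0004]
4833 ((0.6695133447647095, 0.13390207290649414), (0.03607631474733353, 0.08321510255336761), 77.73571014404297) [0.67147918 0.13349695 0.03346106]
```

View pics/w2.png

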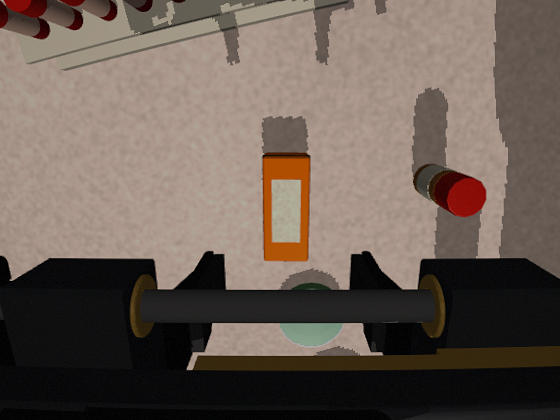

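The box, at (286, 208), is square between the fingers. The red vial is at (460, 195), well clear.

```bash
python3 -m creep '{"translation":[[0.04,-0.02,0.4],[0,0,0.5],[0,0,0.34],[0,0,0],[0,0,0]],"turn":[[0,0,0],[0,0,0],[0,0,0],[0,0,0],[0,0,0]],"grip":[0.7,0.7,0.7,0.7,0.7]}'
python3 -m creep '{"translation":[[0,0,0],[0,0,0],[0,0,0],[0,0,0],[0,0,0]],"turn":[[0,0,0],[0,0,0],[0,0,0],[0,0,0],[0,0,0]],"grip":[0.3,0.3,0.3,0.3,0.3]}' 20
python3 -m creep '{"translation":[[0,0,-0.4],[0,0,-0.6],[0,0,-0.6],[0,0,-0.1],[0,0,0]],"turn":[[0,0,0],[0,0,0],[0,0,0],[0,0,-0.045],[0,0,-0.045]],"grip":[0.3,0.3,0.3,0.3,0.3]}'
python3 d.py .4967 -.3423 .145 4.4
```

```text
time_s: 9.98
tool_pos: [0.6738, 0.1351, 0.019]
tool_rot: [-179.9, -0.1, -11.9]
force: [0.5, 0.7, 0.2]
grip_width: 0.0611
grasp_force: 0.0
time_s: 10.6
tool_pos: [0.6724, 0.1347, 0.0171]
tool_rot: [180.0, 0.0, -11.9]
force: [-0.0, -0.1, -0.6]
grip_width: 0.0272
grasp_force: 0.0
time_s: 11.22
tool_pos: [0.6733, 0.1351, 0.155]
tool_rot: [-180.0, -0.2, 4.6]
force: [-1.0, 0.0, -0.6]
grip_width: 0.0261
grasp_force: 0.0
pos [0.6733 0.1351 0.155 ] rot [-1.8e+02 -1.7e-01  4.6e+00] units [-2.679  5.771  0.117] turn [-0.     -0.0009  0.0011]
```

Run:
```python
from h import *
c=shot('wrist','w3.png'); P=cloud(c); q=P[(P[...,2]>.025)&(P[...,2]<.045)]; q=q[np.hypot(q[:,0]-.67,q[:,1]-.134)<.08]
print(len(q)); 
if len(q): print(cv2.minAreaRect(q[:,:2].astype(np.float32)), q.mean(0))
```

```text
3705
((0.6693416833877563, 0.133892223238945), (0.036265913397073746, 0.08410928398370743), 78.05034637451172) [0.67121477 0.13379511 0.0334275 ]
```

View pics/w3.png

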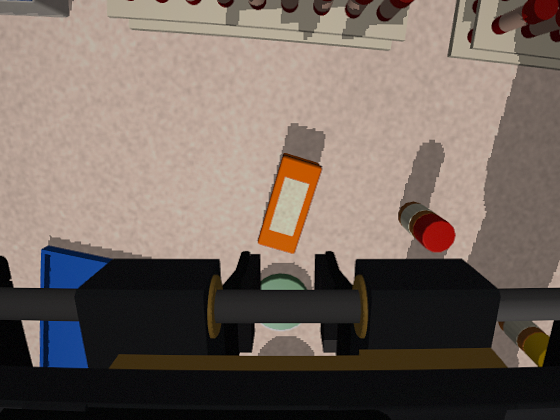

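The box at (290, 203) has not moved, and the closed fingers at (245, 300) and (325, 300) hold nothing. So they closed above it. I'll measure where the tips really are.

Run:
```python
from h import *
for cam in ('wrist','scene','top'):
    o=env.get_obs(); T=Rn.from_euler('xyz',o['tool_rot'],degrees=True)
    c=shot(cam); P=cloud(c); L=(P-o['tool_pos'])@T.as_matrix()   # tool frame
    m=(np.abs(L[...,0])<.025)&(np.abs(L[...,1])<.07)&(L[...,2]>-.06)&(L[...,2]<.02)
    q=L[m]; print(cam,len(q),o['tool_pos'],o['grip_width'])
    if len(q): print(np.percentile(q,[0,2,50,98,100],axis=0).round(4).tolist())
    for s in (-1,1):
        k=q[(np.sign(q[:,1])==s)]
        if len(k): j=k[k[:,2]>k[:,2].max()-.006]; print(s,j.mean(0).round(4),len(j))
```

```text
wrist 1618 [0.67280141 0.13487976 0.15395012] 0.025789049519545602
[[-0.009, -0.0245, -0.06], [-0.0014, -0.0225, -0.0593], [0.0097, -0.0006, -0.0458], [0.0114, 0.0212, -0.0286], [0.0118, 0.0226, -0.0262]]
-1 [ 0.0081 -0.0168 -0.0307] 115
1 [ 0.0083  0.0156 -0.0302] 91
scene 215 [0.67248335 0.1348072  0.15330172] 0.026099311930911754
[[-0.0107, -0.0231, -0.0599], [-0.0089, -0.0205, -0.0594], [0.0094, -0.0119, -0.0445], [0.0124, 0.024, -0.0286], [0.0139, 0.0251, -0.0278]]
-1 [ 0.0055 -0.0149 -0.0312] 22
1 [ 0.0062  0.02   -0.031 ] 16
top 0 [0.67238786 0.13469273 0.15297062] 0.026141349243815896
```

```bash
cat > f.py <<'E'
from h import *
o=env.get_obs(); T=Rn.from_euler('xyz',o['tool_rot'],degrees=True)
c=shot('scene'); P=cloud(c); L=(P-o['tool_pos'])@T.as_matrix()
m=(np.abs(L[...,0])<.06)&(np.abs(L[...,1])<.12)&(L[...,2]>-.2)&(L[...,2]<.02)
q=L[m]; print(o['tool_pos'],o['grip_width'])
for a in np.arange(-.2,0.01,.01):
    k=q[(q[:,2]>=a)&(q[:,2]<a+.01)]
    if len(k)>2: print(a.round(3),len(k),'x',k[:,0].min().round(3),k[:,0].max().round(3),'y',k[:,1].min().round(3),k[:,1].max().round(3))
E
python3 f.py
python3 -m creep '{"translation":[[0,0,0],[0,0,0],[0,0,0],[0,0,0]],"turn":[[0,0,0.045],[0,0,0.045],[0,0,0],[0,0,0]],"grip":[0.6,0.6,0.6,0.6]}'
python3 f.py | tail -6
```

```text
[0.67230367 0.13462775 0.15278747] 0.02588586654279524
-0.2 369 x -0.034 0.04 y -0.049 0.038
-0.19 120 x -0.019 0.039 y -0.05 0.018
-0.18 274 x -0.019 0.025 y -0.051 0.018
-0.17 266 x -0.021 0.028 y -0.051 0.018
-0.16 256 x -0.02 0.029 y -0.05 0.018
-0.15 808 x -0.035 0.038 y -0.094 0.095
-0.14 848 x -0.033 0.04 y -0.095 0.096
-0.13 485 x -0.036 0.04 y -0.093 0.094
-0.12 532 x -0.035 0.04 y -0.086 0.087
-0.11 305 x -0.036 0.04 y -0.087 0.088
-0.1 38 x -0.033 0.037 y -0.085 0.087
-0.09 76 x -0.01 0.013 y -0.03 0.031
-0.08 109 x -0.01 0.013 y -0.026 0.029
-0.07 78 x -0.007 0.013 y -0.025 0.027
-0.06 69 x -0.009 0.013 y -0.023 0.025
-0.05 67 x -0.008 0.012 y -0.021 0.023
-0.04 66 x -0.01 0.012 y -0.021 0.023
-0.03 12 x -0.004 0.012 y -0.019 0.023
time_s: 11.98
tool_pos: [0.6724, 0.1349, 0.153]
tool_rot: [180.0, 0.0, -11.8]
force: [-0.5, 0.5, 0.8]
grip_width: 0.0508
grasp_force: 0.0
-0.08 103 x -0.009 0.014 y -0.041 0.04
-0.07 71 x -0.007 0.013 y -0.039 0.039
-0.06 53 x 0.001 0.013 y -0.035 0.036
-0.05 47 x -0.002 0.013 y -0.033 0.034
-0.04 48 x -0.01 0.013 y -0.033 0.035
-0.03 8 x 0.007 0.01 y -0.031 0.032
```

The whole gripper sits about 27.5 mm higher than the reported z: the body also starts at -0.097 in the tool frame instead of -0.070. From here on I take true z as reported z + 0.0275.

```bash
python3 -m creep '{"translation":[[-0.05,0,0.5],[0,0,0.5],[0,0,0.5],[0,0,0.4],[0,0,0]],"turn":[[0,0,0],[0,0,0],[0,0,0],[0,0,0],[0,0,0]],"grip":[0.65,0.65,0.65,0.65,0.65]}'
python3 -m creep '{"translation":[[0,0,0.1],[0,0,0.1],[0,0,0.05],[0,0,0],[0,0,0]],"turn":[[0,0,0],[0,0,0],[0,0,0],[0,0,0],[0,0,0]],"grip":[0.65,0.65,0.65,0.65,0.65]}'
python3 -m creep '{"translation":[[0,0,0],[0,0,0],[0,0,0],[0,0,0],[0,0,0]],"turn":[[0,0,0],[0,0,0],[0,0,0],[0,0,0],[0,0,0]],"grip":[0.3,0.3,0.3,0.3,0.3]}' 20
```

```text
time_s: 12.65
tool_pos: [0.6659, 0.1348, -0.0021]
tool_rot: [179.9, 0.3, -11.8]
force: [0.1, 0.6, 0.0]
grip_width: 0.0566
grasp_force: 0.0
time_s: 13.28
tool_pos: [0.6688, 0.1357, -0.0185]
tool_rot: [-180.0, -0.0, -11.9]
force: [-0.3, -0.4, 0.6]
grip_width: 0.0567
grasp_force: 0.0
time_s: 13.9
tool_pos: [0.6686, 0.1352, -0.0188]
tool_rot: [180.0, -0.0, -11.9]
force: [-0.5, -1.7, 0.7]
grip_width: 0.036
grasp_force: 20.0
```

```bash
python3 -m creep '{"translation":[[0,0,-0.2],[0,0,-0.4],[0,0,-0.5],[0,0,-0.4],[0,0,0]],"turn":[[0,0,0],[0,0,0],[0,0,0],[0,0,-0.045],[0,0,-0.045]],"grip":[0.3,0.3,0.3,0.3,0.3]}'
python3 d.py .495 -.342 .102 4.4
```

```text
time_s: 14.52
tool_pos: [0.6711, 0.1369, 0.1062]
tool_rot: [-179.9, -0.4, 4.6]
force: [0.2, 0.2, -1.4]
grip_width: 0.0358
grasp_force: 20.0
pos [0.6711 0.1369 0.1062] rot [-179.94   -0.43    4.62] units [-2.676  5.79   0.027] turn [-0.0003 -0.0024  0.0012]
```

```bash
python3 -m creep '{"translation":[[-0.2,0.43,0],[-0.27,0.58,0],[-0.27,0.58,0],[-0.27,0.58,0],[-0.27,0.58,0]],"turn":[[0,0,0],[0,0,0],[0,0,0],[0,0,0],[0,0,0]],"grip":[0.3,0.3,0.3,0.3,0.3]}'
python3 -m creep '{"translation":[[-0.27,0.58,0],[-0.27,0.58,0],[-0.27,0.58,0],[-0.27,0.58,0],[-0.27,0.58,0]],"turn":[[0,0,0],[0,0,0],[0,0,0],[0,0,0],[0,0,0]],"grip":[0.3,0.3,0.3,0.3,0.3]}'
python3 -m creep '{"translation":[[-0.05,0.12,0],[0,0,0],[0,0,0]],"turn":[[0,0,0],[0,0,0],[0,0,0]],"grip":[0.3,0.3,0.3]}'
python3 d.py .495 -.342 -.015 4.4
```

```text
time_s: 15.15
tool_pos: [0.5827, -0.0927, 0.1022]
tool_rot: [180.0, -0.1, 4.4]
force: [1.4, -0.2, -0.9]
grip_width: 0.0362
grasp_force: 20.0
time_s: 15.78
tool_pos: [0.4928, -0.3322, 0.1023]
tool_rot: [180.0, -0.1, 4.4]
force: [-0.2, -0.8, -0.2]
grip_width: 0.0363
grasp_force: 20.0
time_s: 16.15
tool_pos: [0.4911, -0.3386, 0.1015]
tool_rot: [-180.0, -0.1, 4.5]
force: [-0.3, 0.2, -0.8]
grip_width: 0.0357
grasp_force: 20.0
pos [ 0.4911 -0.3386  0.1015] rot [-1.7996e+02 -6.0000e-02  4.5100e+00] units [0.044 0.048 1.457] turn [-0.0002 -0.0003  0.0006]
```

```bash
python3 -m creep '{"translation":[[0.04,0.05,0.4],[0,0,0.5],[0,0,0.36],[0,0,0.1],[0,0,0]],"turn":[[0,0,0],[0,0,0],[0,0,0],[0,0,0],[0,0,0]],"grip":[0.3,0.3,0.3,0.3,0.3]}'
python3 -m creep '{"translation":[[0,0,0.06],[0,0,0.04],[0,0,0.01],[0,0,0],[0,0,0]],"turn":[[0,0,0],[0,0,0],[0,0,0],[0,0,0],[0,0,0]],"grip":[0.3,0.3,0.3,0.3,0.3]}'
```

```text
time_s: 16.77
tool_pos: [0.494, -0.3436, -0.0073]
tool_rot: [-180.0, -0.0, 4.4]
force: [0.8, -0.3, -1.1]
grip_width: 0.0361
grasp_force: 20.0
time_s: 17.4
tool_pos: [0.4933, -0.3448, -0.0159]
tool_rot: [180.0, -0.0, 4.3]
force: [-1.6, 1.5, 4.2]
grip_width: 0.0361
grasp_force: 20.0
```

```bash
python3 -m creep '{"translation":[[0,0,0],[0,0,0],[0,0,0],[0,0,0]],"turn":[[0,0,0],[0,0,0],[0,0,0],[0,0,0]],"grip":[0.5,0.6,0.6,0.6]}'
python3 -m creep '{"translation":[[0,0,-0.3],[0,0,-0.5],[0,0,-0.6],[0,0,-0.2],[0,0,0]],"turn":[[0,0,0],[0,0,0],[0,0,0],[0,0,0.024],[0,0,0]],"grip":[0.6,0.6,0.6,0.6,0.6]}'
python3 d.py .446 .1275 .11 0
python3 - <<'E'
from h import *
c=shot('top','t2.png'); P=cloud(c); q=P[(P[...,2]>.028)&(P[...,2]<.045)]; q=q[np.hypot(q[:,0]-.495,q[:,1]+.342)<.07]
print(len(q), cv2.minAreaRect(q[:,:2].astype(np.float32)) if len(q) else 0)
E
```

```text
time_s: 17.9
tool_pos: [0.4931, -0.3446, -0.0166]
tool_rot: [180.0, 0.0, 4.3]
force: [-0.4, -0.5, 0.2]
grip_width: 0.0518
grasp_force: 0.0
time_s: 18.52
tool_pos: [0.4942, -0.3453, 0.1132]
tool_rot: [179.9, -0.2, 0.1]
force: [-0.4, -0.3, 0.0]
grip_width: 0.0525
grasp_force: 0.0
pos [ 0.4942 -0.3453  0.1132] rot [ 1.7987e+02 -1.5000e-01  5.0000e-02] units [-0.597 -5.911  0.025] turn [ 0.0007 -0.0008  0.0003]
58 ((0.46716052293777466, -0.3404008150100708), (0.03171617537736893, 0.024615159258246422), 5.646799564361572)
```

Part of the box is hidden by the gripper, so I'll check it later. On to the cup.

```bash
python3 -m creep '{"translation":[[-0.06,-0.6,0],[-0.06,-0.65,0],[-0.06,-0.65,0],[-0.06,-0.65,0],[-0.06,-0.65,0]],"turn":[[0,0,0],[0,0,0],[0,0,0],[0,0,0],[0,0,0]],"grip":[0.6,0.6,0.6,0.6,0.6]}'
python3 -m creep '{"translation":[[-0.06,-0.65,0],[-0.06,-0.65,0],[-0.06,-0.65,0],[-0.06,-0.65,0],[-0.05,-0.1,0]],"turn":[[0,0,0],[0,0,0],[0,0,0],[0,0,0],[0,0,0]],"grip":[1,1,1,1,1]}'
python3 -m creep '{"translation":[[0,0,0],[0,0,0]],"turn":[[0,0,0],[0,0,0]],"grip":[1,1]}'
python3 - <<'E'
from h import *
c=shot('wrist','w4.png'); P=cloud(c); q=P[(P[...,2]>.036)&(P[...,2]<.05)]; q=q[np.hypot(q[:,0]-.447,q[:,1]-.128)<.05]
print(len(q), cv2.minEnclosingCircle(q[:,:2].astype(np.float32)) if len(q) else 0)
c=shot('top'); P=cloud(c); q=P[(P[...,2]>.028)&(P[...,2]<.045)]; q=q[np.hypot(q[:,0]-.495,q[:,1]+.342)<.07]
print(len(q), cv2.minAreaRect(q[:,:2].astype(np.float32)) if len(q) else 0)
E
python3 d.py .446 .1275 -.0115 0
```

```text
time_s: 19.2
tool_pos: [0.4676, -0.0868, 0.1099]
tool_rot: [-180.0, 0.1, 0.1]
force: [0.6, 0.9, -0.3]
grip_width: 0.0523
grasp_force: 0.0
time_s: 19.82
tool_pos: [0.444, 0.1312, 0.1103]
tool_rot: [-179.9, 0.1, 0.5]
force: [0.6, -0.6, 0.1]
grip_width: 0.0859
grasp_force: 0.0
time_s: 20.08
tool_pos: [0.4458, 0.1254, 0.1109]
tool_rot: [180.0, 0.1, -0.1]
force: [0.1, -0.4, 0.8]
grip_width: 0.087
grasp_force: 0.0
1267 ((0.44748395681381226, 0.1270618438720703), 0.03309614211320877)
336 ((0.49456068873405457, -0.34433695673942566), (0.08537124842405319, 0.03768669813871384), 4.044008731842041)
pos [0.446  0.1257 0.1112] rot [ 1.7998e+02  3.0000e-02 -1.4000e-01] units [ 0.    -0.024  1.533] turn [ 0.0001  0.0002 -0.0008]
```

View pics/w4.png

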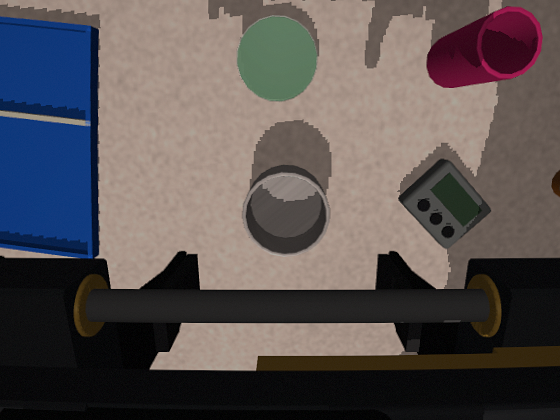

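The cup, at (287, 210), is centred between the open fingers. The timer, at (445, 200), is clear of them, and the box lies well in the yellow bay at (0.4946, -0.344). I'll descend and grip.

```bash
python3 -m creep '{"translation":[[0,-0.02,0.4],[0,0,0.5],[0,0,0.45],[0,0,0.18],[0,0,0]],"turn":[[0,0,0],[0,0,0],[0,0,0],[0,0,0],[0,0,0]],"grip":[1,1,1,1,1]}'
python3 -m creep '{"translation":[[0,0,0],[0,0,0],[0,0,0],[0,0,0],[0,0,0]],"turn":[[0,0,0],[0,0,0],[0,0,0],[0,0,0],[0,0,0]],"grip":[0.6,0.6,0.6,0.6,0.6]}' 20
python3 -m creep '{"translation":[[0,0,-0.2],[0,0,-0.4],[0,0,-0.2],[0,0,0],[0,0,0]],"turn":[[0,0,0],[0,0,0],[0,0,0],[0,0,0],[0,0,0]],"grip":[0.6,0.6,0.6,0.6,0.6]}'
python3 d.py .465 .341 .05 0
```

```text
time_s: 20.8
tool_pos: [0.4455, 0.1284, -0.0113]
tool_rot: [180.0, 0.1, -0.0]
force: [0.1, 0.0, 1.0]
grip_width: 0.0871
grasp_force: 0.0
time_s: 21.42
tool_pos: [0.4468, 0.1286, -0.01]
tool_rot: [180.0, -0.1, -0.0]
force: [-0.7, -1.1, 6.3]
grip_width: 0.0663
grasp_force: 20.0
time_s: 22.05
tool_pos: [0.4451, 0.1286, 0.0524]
tool_rot: [180.0, 0.1, 0.0]
force: [0.7, -0.3, -0.8]
grip_width: 0.0663
grasp_force: 20.0
pos [0.4451 0.1286 0.0524] rot [1.7997e+02 7.0000e-02 1.0000e-02] units [ 0.249 -2.655  0.028] turn [0.0002 0.0004 0.    ]
```

```bash
python3 -m creep '{"translation":[[0.05,-0.5,0],[0.05,-0.6,0],[0.05,-0.6,0],[0.05,-0.6,0],[0.05,-0.35,0]],"turn":[[0,0,0],[0,0,0],[0,0,0],[0,0,0],[0,0,0]],"grip":[0.6,0.6,0.6,0.6,0.6]}'
python3 -m creep '{"translation":[[0,0,0.3],[0,0,0.3],[0,0,0.04],[0,0,0],[0,0,0]],"turn":[[0,0,0],[0,0,0],[0,0,0],[0,0,0],[0,0,0]],"grip":[0.6,0.6,0.6,0.6,0.6]}'
python3 -m creep '{"translation":[[0,0,0.05],[0,0,0.04],[0,0,0.02],[0,0,0],[0,0,0]],"turn":[[0,0,0],[0,0,0],[0,0,0],[0,0,0],[0,0,0]],"grip":[0.6,0.6,0.6,0.6,0.6]}'
```

```text
time_s: 22.68
tool_pos: [0.4641, 0.3435, 0.0516]
tool_rot: [-180.0, 0.2, 0.2]
force: [-0.0, 0.2, -0.7]
grip_width: 0.0664
grasp_force: 20.0
time_s: 23.3
tool_pos: [0.4664, 0.3414, 0.0027]
tool_rot: [-180.0, -0.1, 0.0]
force: [0.3, -0.1, 0.3]
grip_width: 0.0662
grasp_force: 20.0
time_s: 23.92
tool_pos: [0.4657, 0.3409, -0.0068]
tool_rot: [180.0, 0.0, 0.0]
force: [-1.7, -0.2, 1.2]
grip_width: 0.0663
grasp_force: 20.0
```

```bash
python3 -m creep '{"translation":[[0,0,0.01],[0,0,0],[0,0,0],[0,0,0],[0,0,0]],"turn":[[0,0,0],[0,0,0],[0,0,0],[0,0,0],[0,0,0]],"grip":[0.8,1,1,1,1]}'
python3 -m creep '{"translation":[[0,0,-0.2],[0,0,-0.5],[0,0,-0.6],[0,0,-0.2],[0,0,0]],"turn":[[0,0,0],[0,0,0],[0,0,0],[0,0,0],[0,0,0]],"grip":[1,1,1,0.7,0.7]}'
python3 -m creep '{"translation":[[0.16,0.55,0],[0.17,0.62,0],[0.17,0.62,0],[0.17,0.62,0],[0.17,0.62,0]],"turn":[[0,0,0],[0,0,0],[0,0,0],[0,0,0],[0,0,0]],"grip":[0.7,0.7,0.7,0.7,0.7]}'
python3 -m creep '{"translation":[[0.17,0.62,0],[0.17,0.62,0],[0,0,0],[0,0,0]],"turn":[[0,0,0],[0,0,0],[0,0,0],[0,0,0]],"grip":[0.7,0.7,0.7,0.7]}'
python3 - <<'E'
from h import *
for n,x,y,a,b,r in (('wrist',.561,-.001,.07,.09,.04),('top',.466,.341,.036,.055,.05)):
    c=shot(n); P=cloud(c); q=P[(P[...,2]>a)&(P[...,2]<b)]; q=q[np.hypot(q[:,0]-x,q[:,1]-y)<r]
    print(n,len(q), cv2.minEnclosingCircle(q[:,:2].astype(np.float32)) if len(q) else 0, q.mean(0))
E
python3 d.py .560 -.0014 .0225
```

```text
time_s: 24.55
tool_pos: [0.4658, 0.341, -0.0077]
tool_rot: [180.0, -0.0, 0.0]
force: [0.2, 0.7, 0.1]
grip_width: 0.0867
grasp_force: 0.0
time_s: 25.18
tool_pos: [0.4665, 0.3414, 0.1138]
tool_rot: [-179.9, -0.2, 0.0]
force: [-0.9, -0.7, -1.0]
grip_width: 0.074
grasp_force: 0.0
time_s: 25.8
tool_pos: [0.532, 0.0964, 0.1105]
tool_rot: [180.0, 0.2, 0.0]
force: [0.6, 0.7, -0.6]
grip_width: 0.0606
grasp_force: 0.0
time_s: 26.3
tool_pos: [0.559, -0.0001, 0.1108]
tool_rot: [-179.9, 0.2, 0.0]
force: [0.0, 0.3, 0.3]
grip_width: 0.0612
grasp_force: 0.0
wrist 1180 ((0.5613749623298645, -0.003022200660780072), 0.020181961357593536) [ 0.56095156 -0.00290487  0.07756007]
top 99 ((0.4647389054298401, 0.33991965651512146), 0.03451298549771309) [0.46427111 0.34111983 0.04347987]
pos [0.5594 0.0012 0.1115] rot [-1.7996e+02  9.0000e-02  1.7000e-01] units [0.009 0.034 1.113] turn [-0.0002  0.0005  0.0009]
```

```bash
python3 -m creep '{"translation":[[0,0.03,0.4],[0,0,0.5],[0,0,0.2],[0,0,0],[0,0,0]],"turn":[[0,0,0],[0,0,0],[0,0,0],[0,0,0],[0,0,0]],"grip":[0.7,0.7,0.7,0.7,0.7]}'
python3 -m creep '{"translation":[[0,0,0],[0,0,0],[0,0,0],[0,0,0],[0,0,0]],"turn":[[0,0,0],[0,0,0],[0,0,0],[0,0,0],[0,0,0]],"grip":[0.3,0.3,0.3,0.3,0.3]}' 12
python3 -m creep '{"translation":[[0,0,-0.2],[0,0,-0.4],[0,0,-0.4],[0,0,-0.2],[0,0,0]],"turn":[[0,0,0],[0,0,0],[0,0,0],[0,0,0],[0,0,0]],"grip":[0.3,0.3,0.3,0.3,0.3]}'
python3 d.py .4655 .341 .12
cat > cb.py <<'E'
from h import *
# cup rim and beaker from scene+top, by colour / height
for n in ('top','scene'):
    c=shot(n); P=cloud(c); hsv=cv2.cvtColor(c['frame'],cv2.COLOR_RGB2HSV)
    pk=(hsv[...,0]>155)&(hsv[...,0]<176)&(hsv[...,1]>120)
    q=P[(P[...,2]>.035)&(P[...,2]<.05)&~pk]; q=q[np.hypot(q[:,0]-.466,q[:,1]-.341)<.05]
    if len(q): print(n,'cup',len(q),cv2.minEnclosingCircle(q[:,:2].astype(np.float32)),q.mean(0))
    q=P[pk]; q=q[np.hypot(q[:,0]-.466,q[:,1]-.341)<.12]
    if len(q): q=q[q[:,2]>np.percentile(q[:,2],97)-.012]; print(n,'beaker top',len(q),cv2.minEnclosingCircle(q[:,:2].astype(np.float32)),q.mean(0))
E
```

```text
time_s: 27.02
tool_pos: [0.5615, -0.0024, 0.0258]
tool_rot: [180.0, -0.1, 0.1]
force: [0.4, -0.5, 1.4]
grip_width: 0.0609
grasp_force: 0.0
time_s: 27.65
tool_pos: [0.5606, -0.0032, 0.0247]
tool_rot: [180.0, -0.0, 0.0]
force: [0.1, -0.3, 3.1]
grip_width: 0.0392
grasp_force: 12.0
time_s: 28.28
tool_pos: [0.561, -0.003, 0.1215]
tool_rot: [180.0, -0.1, 0.0]
force: [0.1, 0.1, -0.1]
grip_width: 0.0392
grasp_force: 12.0
pos [ 0.561  -0.003   0.1215] rot [ 1.7997e+02 -1.3000e-01  1.0000e-02] units [-1.193 -4.3    0.013] turn [ 0.0002 -0.0007  0.0001]
```

```bash
python3 -m creep '{"translation":[[-0.14,-0.5,0],[-0.17,-0.6,0],[-0.17,-0.6,0],[-0.17,-0.6,0],[-0.17,-0.6,0]],"turn":[[0,0,0],[0,0,0],[0,0,0],[0,0,0],[0,0,0]],"grip":[0.3,0.3,0.3,0.3,0.3]}'
python3 -m creep '{"translation":[[-0.17,-0.6,0],[-0.17,-0.6,0],[-0.04,-0.2,0],[0,0,0],[0,0,0]],"turn":[[0,0,0],[0,0,0],[0,0,0],[0,0,0],[0,0,0]],"grip":[0.3,0.3,0.3,0.3,0.3]}'
python3 d.py .4655 .341 .0317; python3 cb.py
```

```text
time_s: 28.9
tool_pos: [0.4931, 0.2298, 0.1188]
tool_rot: [179.9, 0.1, 0.0]
force: [0.5, 0.5, -0.8]
grip_width: 0.0393
grasp_force: 12.0
time_s: 29.52
tool_pos: [0.465, 0.3386, 0.1194]
tool_rot: [179.9, 0.0, -0.1]
force: [0.2, -0.2, -0.7]
grip_width: 0.0392
grasp_force: 12.0
pos [0.465  0.3386 0.1194] rot [ 1.7989e+02  4.0000e-02 -1.4000e-01] units [ 0.007 -0.032  1.097] turn [ 0.0006  0.0002 -0.0008]
top cup 10 ((0.44250088930130005, 0.31950342655181885), 0.00984212476760149) [0.44259241 0.31930167 0.04318367]
top beaker top 2 ((0.4677991569042206, 0.3145953118801117), 0.0016316936817020178) [0.46779916 0.31459531 0.24112676]
scene cup 216 ((0.46659988164901733, 0.3382284641265869), 0.03564515709877014) [0.46928968 0.34005311 0.0406316 ]
scene beaker top 27 ((0.4896857440471649, 0.3440014719963074), 0.04267311096191406) [0.49373214 0.33597542 0.31476187]
```

```bash
python3 -m creep '{"translation":[[0.01,-0.02,0.3],[0,0,0.3],[0,0,0.3],[0,0,0.08],[0,0,0]],"turn":[[0,0,0],[0,0,0],[0,0,0],[0,0,0],[0,0,0]],"grip":[0.3,0.3,0.3,0.3,0.3]}'
python3 -m creep '{"translation":[[0,0,0.06],[0,0,0.03],[0,0,0.02],[0,0,0],[0,0,0]],"turn":[[0,0,0],[0,0,0],[0,0,0],[0,0,0],[0,0,0]],"grip":[0.3,0.3,0.3,0.3,0.3]}'
```

```text
time_s: 30.25
tool_pos: [0.4655, 0.3419, 0.042]
tool_rot: [180.0, 0.0, -0.1]
force: [0.7, 0.0, -0.8]
grip_width: 0.039
grasp_force: 12.0
time_s: 30.88
tool_pos: [0.465, 0.3426, 0.0332]
tool_rot: [180.0, -0.0, 0.0]
force: [-0.6, 0.2, -1.1]
grip_width: 0.0391
grasp_force: 12.0
```

```bash
python3 -m creep '{"translation":[[0,0,0.02],[0,0,0.01],[0,0,0]],"turn":[[0,0,0],[0,0,0],[0,0,0]],"grip":[0.3,0.3,0.3]}'
python3 -m creep '{"translation":[[0,0,0],[0,0,0],[0,0,0],[0,0,0]],"turn":[[0,0,0],[0,0,0],[0,0,0],[0,0,0]],"grip":[0.55,0.7,0.7,0.7]}'
python3 -m creep '{"translation":[[0,0,-0.3],[0,0,-0.5],[0,0,-0.5],[0,0,0]],"turn":[[0,0,0],[0,0,0],[0,0,0],[0,0,0]],"grip":[0.7,0.7,0.7,0.7]}'
python3 d.py .661 .0121 .135
```

```text
time_s: 31.25
tool_pos: [0.4653, 0.3427, 0.0317]
tool_rot: [180.0, -0.0, 0.0]
force: [-1.0, -1.6, 6.0]
grip_width: 0.0392
grasp_force: 12.0
time_s: 31.75
tool_pos: [0.4649, 0.3425, 0.0305]
tool_rot: [180.0, 0.0, 0.0]
force: [0.3, 0.6, 0.5]
grip_width: 0.0603
grasp_force: 0.0
time_s: 32.25
tool_pos: [0.4668, 0.3443, 0.1381]
tool_rot: [-179.8, -0.3, 0.0]
force: [-0.7, 0.7, 0.1]
grip_width: 0.0608
grasp_force: 0.0
pos [0.4668 0.3443 0.1381] rot [-1.7982e+02 -3.2000e-01  1.0000e-02] units [2.427 4.154 0.04 ] turn [-0.001  -0.0018  0.0001]
```

```bash
python3 -m creep '{"translation":[[0.34,0.59,0],[0.35,0.59,0],[0.35,0.59,0],[0.35,0.59,0],[0.35,0.59,0]],"turn":[[0,0,0],[0,0,0],[0,0,0],[0,0,0],[0,0,0]],"grip":[0.65,0.65,0.65,0.65,0.65]}'
python3 -m creep '{"translation":[[0.35,0.6,0],[0.35,0.6,0],[0,0,0],[0,0,0]],"turn":[[0,0,0],[0,0,0],[0,0,0],[0,0,0]],"grip":[0.65,0.65,0.65,0.65]}'
python3 - <<'E'
from h import *
c=shot('wrist'); P=cloud(c); q=P[(P[...,2]>.063)&(P[...,2]<.08)]; q=q[np.hypot(q[:,0]-.663,q[:,1]-.012)<.03]
print(len(q), cv2.minEnclosingCircle(q[:,:2].astype(np.float32)) if len(q) else 0, q.mean(0))
E
python3 d.py .662 .0121 .007
cat cb.py | sed "s/('top','scene')/('top','scene')/" > /dev/null; python3 cb.py
```

```text
time_s: 32.88
tool_pos: [0.6044, 0.1047, 0.1336]
tool_rot: [180.0, 0.1, 0.0]
force: [0.8, 1.1, -1.1]
grip_width: 0.0566
grasp_force: 0.0
time_s: 33.38
tool_pos: [0.6595, 0.0111, 0.1334]
tool_rot: [-179.9, 0.1, 0.0]
force: [-0.3, 0.9, 0.6]
grip_width: 0.0566
grasp_force: 0.0
1104 ((0.6630241274833679, 0.0111626498401165), 0.01411434169858694) [0.66379894 0.01129773 0.06915434]
pos [0.6594 0.0123 0.1339] rot [-1.7994e+02  9.0000e-02  1.2000e-01] units [0.035 0.004 1.586] turn [-0.0003  0.0005  0.0007]
top cup 79 ((0.4647892713546753, 0.3392128050327301), 0.03447270020842552) [0.46094571 0.33148739 0.04339368]
top beaker top 58 ((0.4658573865890503, 0.3431209921836853), 0.02067372389137745) [0.46659042 0.34101079 0.08442396]
scene cup 147 ((0.4679594337940216, 0.3390093445777893), 0.0339365191757679) [0.47979934 0.33511672 0.04075721]
scene beaker top 153 ((0.4680064916610718, 0.33962079882621765), 0.02188223972916603) [0.46910089 0.34104777 0.0812494 ]
```

```bash
python3 -m creep '{"translation":[[0.04,0.01,0.4],[0,0,0.5],[0,0,0.5],[0,0,0.18],[0,0,0]],"turn":[[0,0,0],[0,0,0],[0,0,0],[0,0,0],[0,0,0]],"grip":[0.65,0.65,0.65,0.65,0.65]}'
python3 -m creep '{"translation":[[0,0,0],[0,0,0],[0,0,0],[0,0,0],[0,0,0]],"turn":[[0,0,0],[0,0,0],[0,0,0],[0,0,0],[0,0,0]],"grip":[0.2,0.2,0.2,0.2,0.2]}' 15
python3 -m creep '{"translation":[[0,0,-0.2],[0,0,-0.4],[0,0,-0.4],[0,0,-0.2],[0,0,0]],"turn":[[0,0,0],[0,0,0],[0,0,0],[0,0,0],[0,0,0]],"grip":[0.2,0.2,0.2,0.2,0.2]}'
python3 d.py .558 .329 .105
```

```text
time_s: 34.15
tool_pos: [0.6629, 0.0106, 0.0081]
tool_rot: [-180.0, 0.1, 0.1]
force: [-0.9, 0.0, 0.8]
grip_width: 0.0567
grasp_force: 0.0
time_s: 34.78
tool_pos: [0.6639, 0.0098, 0.0089]
tool_rot: [180.0, -0.1, 0.0]
force: [-1.0, -0.6, 3.1]
grip_width: 0.0279
grasp_force: 14.9
time_s: 35.4
tool_pos: [0.6643, 0.0099, 0.1058]
tool_rot: [180.0, -0.1, 0.0]
force: [0.0, 0.6, -0.6]
grip_width: 0.0281
grasp_force: 14.9
pos [0.6643 0.0099 0.1058] rot [ 1.7998e+02 -1.4000e-01  1.0000e-02] units [-1.328 -3.989  0.005] turn [ 0.0001 -0.0008  0.0001]
```

```bash
python3 -m creep '{"translation":[[-0.16,-0.48,0],[-0.2,-0.6,0],[-0.2,-0.6,0],[-0.2,-0.6,0],[-0.2,-0.6,0]],"turn":[[0,0,0],[0,0,0],[0,0,0],[0,0,0],[0,0,0]],"grip":[0.2,0.2,0.2,0.2,0.2]}'
python3 -m creep '{"translation":[[-0.2,-0.6,0],[-0.17,-0.5,0],[0,0,0],[0,0,0]],"turn":[[0,0,0],[0,0,0],[0,0,0],[0,0,0]],"grip":[0.2,0.2,0.2,0.2]}'
python3 -m creep '{"translation":[[0,0,0.3],[0,0,0.4],[0,0,0.3],[0,0,0.06],[0,0,0]],"turn":[[0,0,0],[0,0,0],[0,0,0],[0,0,0],[0,0,0]],"grip":[0.2,0.2,0.2,0.2,0.2]}'
python3 d.py .558 .329 .012
```

```text
time_s: 36.02
tool_pos: [0.5851, 0.2409, 0.1026]
tool_rot: [179.9, 0.1, -0.0]
force: [1.3, -0.2, -0.7]
grip_width: 0.0281
grasp_force: 14.9
time_s: 36.52
tool_pos: [0.5567, 0.327, 0.1028]
tool_rot: [179.9, 0.1, 0.0]
force: [0.5, -0.3, -0.5]
grip_width: 0.0278
grasp_force: 14.9
time_s: 37.15
tool_pos: [0.5576, 0.327, 0.0195]
tool_rot: [180.0, 0.0, -0.1]
force: [0.1, -0.1, 0.1]
grip_width: 0.0278
grasp_force: 14.9
pos [0.5576 0.327  0.0195] rot [ 1.7997e+02  1.0000e-02 -9.0000e-02] units [ 0.004 -0.025  0.094] turn [ 0.0002  0.     -0.0005]
```

```bash
python3 -m creep '{"translation":[[0,0,0.04],[0,0,0.03],[0,0,0.02],[0,0,0.01],[0,0,0]],"turn":[[0,0,0],[0,0,0],[0,0,0],[0,0,0],[0,0,0]],"grip":[0.2,0.2,0.2,0.2,0.2]}'
python3 -m creep '{"translation":[[0,0,0.01],[0,0,0],[0,0,0]],"turn":[[0,0,0],[0,0,0],[0,0,0]],"grip":[0.2,0.2,0.2]}'
```

```text
time_s: 37.78
tool_pos: [0.5571, 0.3283, 0.0119]
tool_rot: [180.0, -0.0, 0.0]
force: [-0.2, -0.3, 1.1]
grip_width: 0.0277
grasp_force: 14.9
time_s: 38.15
tool_pos: [0.5574, 0.3284, 0.0118]
tool_rot: [-180.0, -0.1, 0.0]
force: [-1.2, -1.5, 6.2]
grip_width: 0.0275
grasp_force: 14.9
```

```bash
python3 -m creep '{"translation":[[0,0,0],[0,0,0],[0,0,0],[0,0,0]],"turn":[[0,0,0],[0,0,0],[0,0,0],[0,0,0]],"grip":[0.4,0.5,0.6,0.6]}'
python3 -m creep '{"translation":[[0,0,-0.3],[0,0,-0.5],[0,0,-0.6],[0,0,-0.4],[0,0,0]],"turn":[[0,0,0],[0,0,0],[0,0,0],[0,0,0],[0,0,0]],"grip":[0.6,0.6,0.6,0.6,0.6]}'
python3 -m creep '{"translation":[[0,0.6,0],[0,0.6,0],[0,0.6,0],[0,0.6,0],[0,0,0]],"turn":[[0,0,0],[0,0,0],[0,0,0],[0,0,0],[0,0,0]],"grip":[0.6,0.6,0.6,0.6,0.6]}'
python3 - <<'E'
from h import *
t=shot('top'); s=shot('scene')
a=cv2.resize(t['frame'][170:280,100:420],(800,275)); b=s['frame'][140:290,60:510]; b=cv2.resize(b,(800,267))
cv2.imwrite('pics/end.png',np.vstack([a,b])[:,:,::-1])
P=cloud(t)
for n,x,y in (('red',.558,.329),('green',.588,-.335),('blue',.4664,-.1155),('yellow',.5534,-.1191)):
    q=P[(P[...,2]>.06)&(P[...,2]<.085)]; q=q[np.hypot(q[:,0]-x,q[:,1]-y)<.04]; print(n,len(q),cv2.minEnclosingCircle(q[:,:2].astype(np.float32)) if len(q) else 0,q[:,2].max() if len(q) else 0)
E
```

```text
time_s: 38.65
tool_pos: [0.5569, 0.3281, 0.0105]
tool_rot: [180.0, 0.0, 0.0]
force: [0.9, 0.4, -0.3]
grip_width: 0.0506
grasp_force: 0.0
time_s: 39.28
tool_pos: [0.5584, 0.3296, 0.158]
tool_rot: [-179.8, -0.3, 0.0]
force: [0.5, 0.9, 0.6]
grip_width: 0.0521
grasp_force: 0.0
time_s: 39.9
tool_pos: [0.5572, 0.1298, 0.153]
tool_rot: [179.8, 0.1, -0.5]
force: [-0.3, 0.3, 0.4]
grip_width: 0.0524
grasp_force: 0.0
red 76 ((0.5564594268798828, 0.32775333523750305), 0.014558745548129082) 0.07979434626951286
green 73 ((0.5855701565742493, -0.33565130829811096), 0.014909088611602783) 0.07903227706131286
blue 70 ((0.4661007225513458, -0.11469659209251404), 0.014152314513921738) 0.07710546214838775
yellow 71 ((0.5528488755226135, -0.11891002207994461), 0.013941577635705471) 0.07811009853108303
```

View pics/end.png

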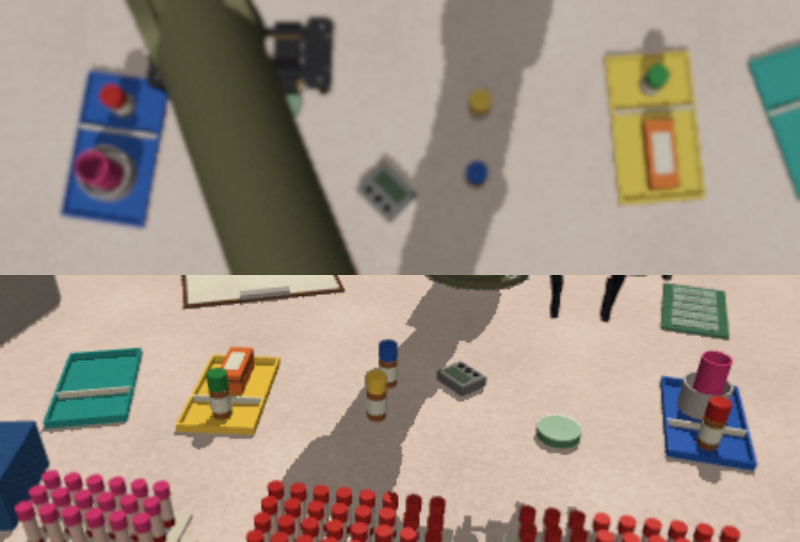

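The end picture shows both kits complete: red vial at (112, 98), beaker in cup at (105, 170), green vial at (655, 77) and box at (660, 155). The blue and yellow vials and the dish are where they started, and the gripper is clear. I'll hand in.

```bash
python3 -c "
from cell import env
print(env.sign_off())"
```

```text
the job is handed in; nothing more can be done
None
```

Both kits are made up and the job is handed in at about 40 s. The final camera check showed every item upright in its bay and the blue and yellow vials and the dish in place; `sign_off()` returned no verdict.

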